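Raise the counterweighted blade of the cheese cutter and feed the block to the stop

TASK

Get the cheese ready for cutting on the hinged-blade cutter: push the blade arm up by its wooden handle, past its balance point, so that it swings right back and stays raised by itself, then push the block of cheese along the board under the blade until its cut end rests flat against the steel stop plate. Work with the fingertips only: pick nothing up, and leave the other things on the counter as they stand.

Things in the scene. Friction and masses are not known exactly. Their poses are not given: they have to be found in the camera images.
- cutter: hinged-blade cheese cutter, fixed on the counter (mm). Origin at counter level under the blade; -x is its front, +y its left. Beech board x -60 to 95, y -135 to 215, top at z = 30; aluminium back rail, front face x = 52, top z = 44; two pivot cheeks at x 65 to 91, y -16 to 16, to z = 92. The lying blade bars the board in the plane y = 0
- blade_arm (a joint): angle of the blade arm, rad: 0 = down, blade on the board; grows as the handle goes up and back; 1.74 = leaning back on its bumper. Counterweighted: balances at about 1.0 (below it falls shut, above it swings open and stays, moving fast for a moment). 1 to 2 N upward at the handle lifts it from 0, less as it rises; light damping, no spring
- pivot (a point): middle of the blade arm's pivot axis, which runs along the cutter's y; 78 mm above the counter, at x = 78 in the cutter's frame. The front edge of a shelf runs overhead at world x = 0.605, z = 0.284 to 0.31: the raised arm passes under it, a gripper should stay in front of it
- handle_end (a point): centre of the free rounded end of the arm's handle; moves with the arm; arm down: 189 mm in front of the pivot and 12 above it. Turned wood, round, 22 to 26 thick, from 130 to 190 mm from the pivot, bent up 0.2 rad; it overhangs the board's front, nothing but counter below it. Between pivot and handle the arm is a bar 11 wide, 14 high with the 42 deep blade below
- counterweight (a point): centre of the dark iron roller (40 dia, 46 long) on the arm's cranked tail; arm down: 45 mm behind and 45 above the pivot; moves with the arm
- stop_face (a point): centre of the face of the upright steel stop plate, right of the blade, that the cheese must meet; in the cutter's frame at y = -30 mm, z = 48; the plate is 70 wide (x -27 to 43), 36 high, 4 thick
- cheese: loose half block of hard cheese, about 0.3 kg, brown rind, 75 (its x) x 85 (its y) x 40 mm high; origin at the centre of its underside; its pale cut end is the -y end and faces the blade. It stands on the board left of the blade, before the back rail, and slides without sticking
- board_left (a point): middle of the top edge of the board's left end, the end where the cheese waits; cutter frame x = 17.5, y = 215, z = 30 mm. Over the counter right of the board, about world y = -0.22, lies the fixed wire handle of a basket, 45 to 65 high, from x = 0.51 back
- pepper_shaker: bystander: tin pepper shaker, 46 mm across, 82 high, standing on the right end of the board behind the stop plate
- mustard_pot: bystander: lidded stoneware pot, 64 across, 80 high, on the counter left of the board
- mason_jar: bystander: aqua glass preserving jar, 69 across, 136 high, left of the board
- tin_mug: bystander: tin mug, 68 across, 95 with its handle, 68 high, right of the board
- egg_timer: bystander: wood-framed sand glass, 54 across, 110 high, right of the board
- butter_stamp: bystander: turned wooden butter stamp, 64 across, 66 high, far right
- nutmeg_grater: bystander: nutmeg grater lying flat, 120x44x17, far right

How it is judged:
By the outcome, as a careful person would: the job done as asked, in the order asked, and still so for the second after the job is handed in, with the robot touching nothing.
It also fails if it takes over 56 s, if anything falls off the work surface, if the arm or the gripper's body presses on something with over 40 N, if the wrist force passes 120 N, or if a joint passes its speed limit or range.

ROBOT

A 6-joint arm with a two-finger parallel gripper is mounted at the origin on a cart in front of the work surface, level with it; the furniture and walls round the work are solid. World frame = base frame: x ahead of the robot, y to its left, z up, the work surface at z = 0. Lengths are in mm, angles in degrees, forces in N, time in s.
With the tool pointing down it reaches from about 350 to 850 mm from the base axis. Payload 8.1 kg.
Tool frame: the origin (TCP) lies between the finger pads; the fingertips stand 11 mm ahead of it and the grasp point (between the pads) lies 8 mm behind it; z points along the fingers, y is the line along which they close (so a half turn about z gives the same grasp; the last joint's range is limited). The gripper opens to 85 mm and grips with 20 to 120 N. Pads are 22 mm wide; open, the fingers measure 114 mm over their backs; the gripper's body (76 mm by 85 mm) begins 54 mm behind the grasp point. The pads swing forward as they close: fully open they stand 13 mm farther back than shut.
Start: joints at [-73.705, 7.471, 85.268, -0, 87.261, -4.893], TCP at [216.877, -559.437, 242.292] pointing down, gripper open.
Joint ranges: [-169.43, 169.43], [-51.17, 129.36], [1.28, 143.12], [-76.62, 256.62], [0, 156.53], [-152.29, 152.29]. Speed limits (degrees/s): [136.94, 136.94, 159.86, 180, 180, 180].

INTERFACE

Orientations are given as [roll, pitch, yaw] about the fixed x, y, z axes, in that order (R = Rz(yaw) Ry(pitch) Rx(roll)).
In Python, from bench import r, snapshot, get_calibration gives the robot as it stands.
- The arm moves only by the tool step_arm, never from a script. Its argument "rows" is a list of rows, each a list of 2 entries, a list of its own where there are three numbers: the shift along the tool's x, y, z in mm, then the turn about the tool's z in degrees. In form: [[[tx, ty, tz], yaw], ...]. A call has 1 to 12 rows; each row is the pose to reach, as a shift and turn from the pose commanded when the call began, along the tool's axes at that moment; what a row does not reach only later rows make up. A row lasts 1/10 s, in which the tool goes at most 50 mm and 8.59 degrees, less where a joint would pass 70% of its speed; a pose out of reach is approached as far as the arm can. A call with a gripper value outside its range is refused whole. "fingers" is the opening, from 0 (shut) to 1 (fully open), set as the call begins (left out, the last holds). The fingers move at their own pace and stop on an object; "squeeze" is the grip in N (left out, the last holds). Time passes only in rows, so rows that repeat a pose let the fingers close. It gives the time, the measured TCP pose, the force, the opening and the grip force at its end, in the units of the state.
- r.sense(): the state, without advancing time (a new reading comes with each control period).
- snapshot(name): name is "side" or "top" or "wrist"; returns the picture (384x512x3 uint8, blue, green, red); there is no depth.
- get_calibration(name): a dict with "fovy" (degrees; the focal length in pixels is half the picture's height over the tangent of half this angle, whatever the lens; pixels are square), "cx", "cy" (the principal point, pixels), "eye" and "orientation" of the camera in the world. Camera axes: x right, y up, looking along -z (the intrinsics and any distortion apply to the point x, -y, -z); pixel columns grow to the right and rows downward; lengths in mm; the calibration is good to about 2 mm. A picture is of the moment at which its call begins: read the wrist's pose just before it. get_calibration takes no time and is no camera call; for the wrist camera it gives the pose at the moment of the call.
- r.hand_in(): hands the job in; it is judged then, once.
The state is a dict: "time": time; "joint_pos": joint angles; "qd": joint speeds; "joint_efforts": joint torques, N m; "tool_pos": TCP position; "tcp_rot": TCP orientation; "ft_force": force on the tool from outside, world axes, zero at the start; "wrist_torque": the same for the moment, N m; "finger_gap": finger opening in mm; "grip_force": force on a finger pad.
Only numpy, scipy, OpenCV 4.12 (cv2) and the standard library are available. Lean on these libraries where they do the work, as an engineer would, in place of code of your own. Each camera call takes 0.05 s, during which the arm holds its last target. There are 200 camera calls.

## Working session

There is one attempt and no reset: what is moved stays moved. The work goes in short steps, Python scripts to look and compute and a tool call to move; the robot and the scene stay as the last step left them, time stands still between calls to the robot, and variables do not carry over. Pictures are saved under pics/ and viewed, at most 10 in all, crops included, and the job is handed in when it is done.

Besides the shell and the picture viewer there is one more tool, called after ">>>" by a JSON object that holds its "method" and its "body". step_arm: Moves the arm, as the interface text tells. Its arguments: {"type":"object","properties":{"rows":{"type":"array"},"fingers":{"type":"number"},"squeeze":{"type":"number"}},"required":["rows"]}

```bash
mkdir -p pics
python3 - <<'E'
from bench import r,snapshot,get_calibration
import cv2
for n in("side","top"):
    im=snapshot(n); cv2.imwrite(f"pics/{n}0.png",cv2.resize(im,(800,600),interpolation=cv2.INTER_CUBIC)); print(n,get_calibration(n))
s=r.sense();print(s["time"],s["tool_pos"],s["tcp_rot"],s["finger_gap"])
E
```

```text
side {'fovy': 49.63893191239987, 'cx': 257.13893656582985, 'cy': 189.1996134191377, 'eye': array([  170.09057029, -1418.51816305,   795.68435243]), 'orientation': array([ 6.43008096e+01,  2.86692083e-02, -1.34771401e+01])}
top {'fovy': 43.226899028171395, 'cx': 257.4452111488575, 'cy': 186.6911774194842, 'eye': array([ 392.55592621,  -41.57545382, 1942.10244486]), 'orientation': array([  3.22279381,   0.2977889 , -88.43140283])}
0.1 [ 216.73943592 -558.9964824   241.35433833] [-1.79907410e+02 -8.98222756e-03  2.11849050e+01] 85.36056899806718
```

View pics/side0.png

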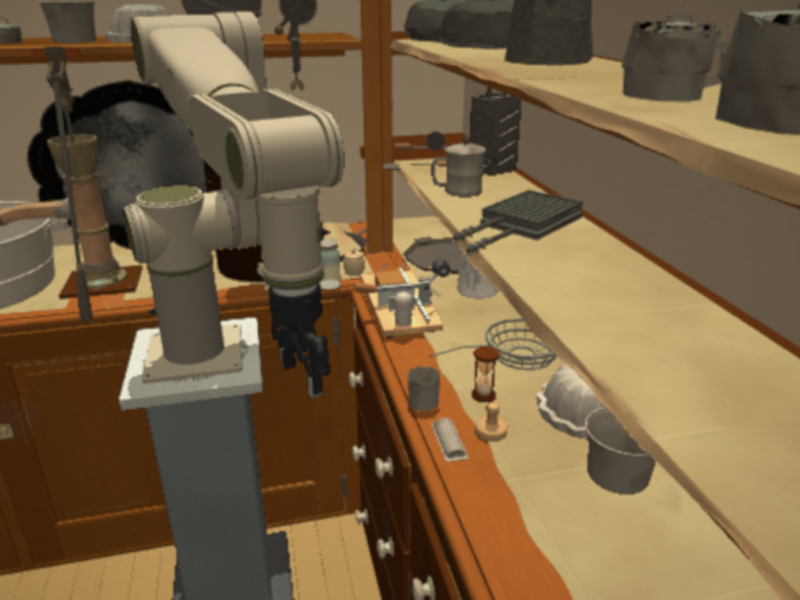

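View pics/top0.png

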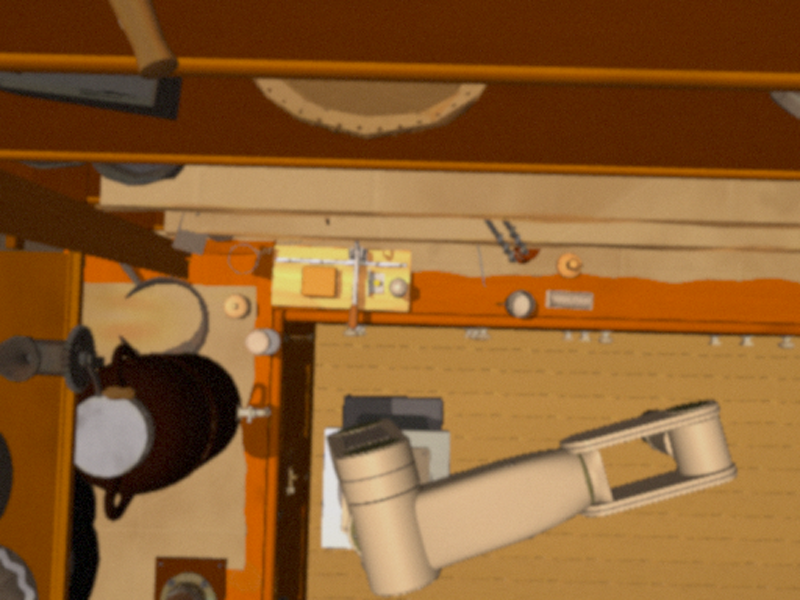

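Top view (800x600): the cutter board spans about (273–411, 245–312), cheese at (320,281), blade along column 356, handle end near (353,330). Enlarging.

Run:
```python
import cv2
from bench import snapshot
im=snapshot("top")[150:218,170:270]; cv2.imwrite("pics/top1.png",cv2.resize(im,None,fx=8,fy=8,interpolation=cv2.INTER_CUBIC))
im=snapshot("side")[160:220,225:295]; cv2.imwrite("pics/side1.png",cv2.resize(im,None,fx=10,fy=10,interpolation=cv2.INTER_CUBIC))
```

```text
(no output)
```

View pics/top1.png

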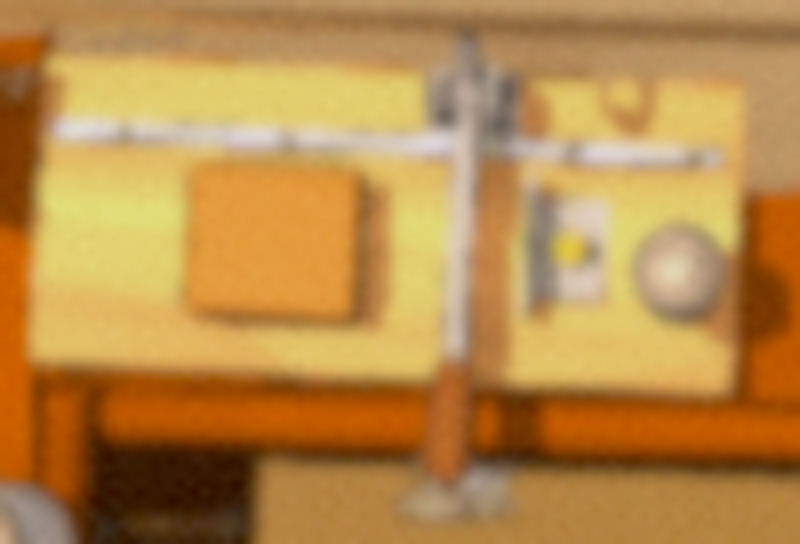

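View pics/side1.png

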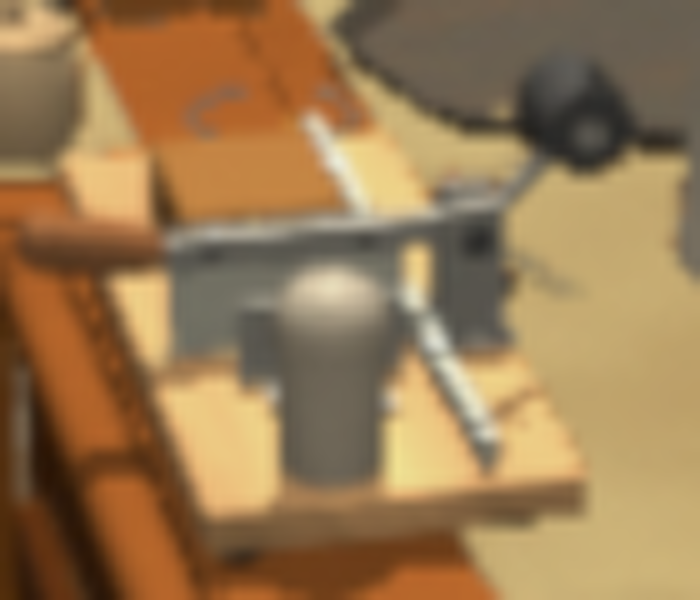

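Top1 shows board corners (32,362), (732,396), (745,80), (48,55); handle end (447,478); cheese top corners (192,165), (360,172), (355,318), (185,312). Side1: board right-front corner (205,518), right-back (583,483), handle tip (22,243), counterweight (572,110).

```bash
cat > h.py <<'E'
import numpy as np
from bench import get_calibration
from scipy.spatial.transform import Rotation as R
from scipy.optimize import least_squares
def proj(P,n,c=None):
    c=c or get_calibration(n); f=192/np.tan(np.radians(c["fovy"]/2))
    q=R.from_euler("xyz",c["orientation"],degrees=True).inv().apply(np.atleast_2d(P)-c["eye"])
    return np.c_[c["cx"]+f*q[:,0]/-q[:,2], c["cy"]-f*q[:,1]/-q[:,2]]
def pose(p,L):
    a=np.radians(p[2]); return np.array([[np.cos(a),-np.sin(a),0],[np.sin(a),np.cos(a),0],[0,0,1]])@np.array(L,float).T
def place(p,L): return pose(p,L).T+[p[0],p[1],0]
def crop(u,s,o): return (np.array(u,float)+.5)/s-.5+np.array(o)
E
python3 - <<'E'
from h import *
T=crop([(32,362),(732,396),(745,80),(48,55),(447,478)],8,(170,150))
LT=[(-60,215,30),(-60,-135,30),(95,-135,30),(95,215,30),(-111,0,90)]
S=crop([(205,518),(583,483),(22,243),(572,110)],10,(225,160))
LS=[(-60,-135,30),(95,-135,30),(-113,0,90),(33+90,0,123)]
for w in [(1,0),(0,1),(1,1)]:
    f=lambda p:np.r_[w[0]*(proj(place(p,LT),"top")-T).ravel(),w[1]*(proj(place(p,LS),"side")-S).ravel()]
    s=least_squares(f,[550,0,0]);print(w,s.x.round(1),s.fun.round(1))
p=s.x
C=crop([(192,165),(360,172),(355,318),(185,312)],8,(170,150))
LC=[(37,42,40),(37,-42,40),(-37,-42,40),(-37,42,40)]
g=lambda q:(proj(place(q,LC)+[0,0,30],"top")-C).ravel()
s=least_squares(g,[550,80,0]);q=s.x;print("cheese",q.round(1),s.fun.round(1), "in cutter",pose([0,0,-p[2]],[[q[0]-p[0],q[1]-p[1],0]]).T.round(1),q[2]-p[2])
for n,L in dict(handle=(-111,0,90),stop=(8,-30,48),pivot=(78,0,78),bl=(17.5,215,30)).items(): print(n,place(p,[L]).round(1))
E
```

```text
(1, 0) [515.1  88.1  -0.9] [-0.6  0.1  0.4 -0.4  0.4  0.1 -0.5 -0.5  0.2  0.7  0.  -0.   0.  -0.
 -0.  -0.   0.   0. ]
(0, 1) [512.6  84.4  -1.6] [ 0.   0.   0.   0.   0.   0.   0.  -0.   0.   0.  -0.4 -0.2  0.9 -0.6
 -1.2 -0.2  0.6  0.8]
(1, 1) [514.   87.7  -1.1] [-0.5  0.1  0.4  0.   0.6  0.5 -0.3 -0.5  0.2  1.   0.1 -0.6  1.2 -1.2
 -1.  -0.5  0.6  0.4]
cheese [518.9 180.   -0.6] [-0.3 -0.3  0.3 -0.4  0.2  0.4 -0.2  0.3] in cutter [[ 3.1 92.4  0. ]] 0.5776491720675784
handle [[403.   89.9  90. ]]
stop [[521.4  57.6  48. ]]
pivot [[592.   86.2  78. ]]
bl [[535.7 302.3  30. ]]
```

The top fit puts the cutter at about (515, 88), yaw -1, with residuals under 1 px. My plan is to press the shut fingertips on the handle's rounded end and drag it up the arc. First I'll travel there.

>>> {"method": "step_arm", "body": {"rows": [[[300,-269,0],22.3],[[300,-269,0],22.3],[[300,-269,0],22.3],[[300,-269,0],22.3],[[300,-269,0],22.3],[[300,-269,0],22.3],[[300,-269,0],22.3],[[300,-269,0],22.3],[[300,-269,0],22.3],[[300,-269,0],22.3],[[300,-269,0],22.3]], "fingers": 0}}

```text
time: 1.3
tool_pos: [399.0, -200.8, 242.2]
tcp_rot: [180.0, 0.0, -1.1]
ft_force: [-0.6, 0.1, 0.2]
finger_gap: -0.1
grip_force: 0.0
```

>>> {"method": "step_arm", "body": {"rows": [[[-50,-289,0],0],[[-50,-289,0],0],[[-50,-289,0],0],[[-50,-289,0],0],[[-50,-289,0],0],[[-50,-289,0],0],[[-50,-289,0],0],[[-50,-289,0],0],[[-50,-289,0],0]]}}

```text
time: 2.2
tool_pos: [355.4, 88.1, 242.2]
tcp_rot: [180.0, 0.0, -1.3]
ft_force: [-0.6, -0.2, -0.8]
finger_gap: -0.3
grip_force: 0.0
```

Run:
```python
from bench import r,snapshot,get_calibration
import cv2,pickle
c=get_calibration("wrist"); im=snapshot("wrist"); pickle.dump(c,open("w0.pkl","wb"))
cv2.imwrite("pics/w0.png",cv2.resize(im,(800,600),interpolation=cv2.INTER_CUBIC)); print(c,r.sense()["tool_pos"])
```

```text
{'fovy': 59.914082621560134, 'cx': 253.4776594899395, 'cy': 193.82551377436693, 'eye': array([428.39944085,  86.14413964, 373.60411313]), 'orientation': array([-1.65109627e+01,  1.24466403e-02, -9.12689082e+01])} [355.4573994   87.94696516 242.21687222]
```

View pics/w0.png

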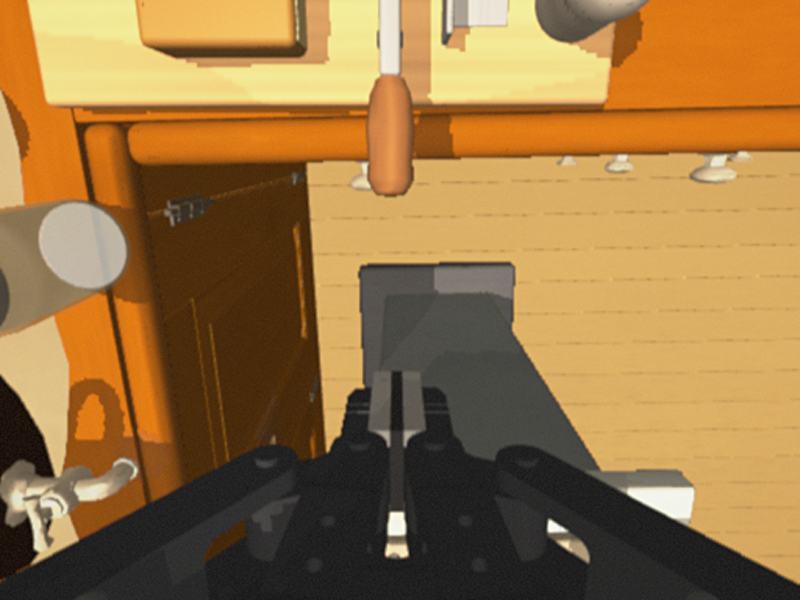

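Wrist view: handle end tip at (391,195), handle axis around column 391, board front corners at (47,103) and (604,106), finger seam at column 396, cheese front-right top corner around (304,48). Refining.

```bash
cat > fit.py <<'E'
from h import *
import pickle
c=pickle.load(open("w0.pkl","rb"))
W=crop([(47,103),(604,106),(381,75),(402,75)],1.5625,(0,0))
LW=[(-60,215,30),(-60,-135,30),(78-130,5.5,84),(78-130,-5.5,84)]
T=crop([(32,362),(732,396),(745,80),(48,55)],8,(170,150))
LT=[(-60,215,30),(-60,-135,30),(95,-135,30),(95,215,30)]
f=lambda p:np.r_[(proj(place(p,LW[:2]),"w",c)-W[:2]).ravel(),(proj(place(p,LT),"top")-T).ravel()]
s=least_squares(f,[515,88,0]);p=s.x;print(p.round(2),s.fun.round(1))
print((proj(place(p,LW[2:]),"w",c)-W[2:]).round(1))
for L in [(-111,0,90),(-111-11,0,90)]: print("tip",proj(place(p,[L]),"w",c)*1.5625, place(p,[L]).round(1))
print("stop",place(p,[(8,-30,48)]).round(1),"pivot",place(p,[(78,0,78)]).round(1))
E
python3 fit.py
```

```text
[514.23  87.91  -1.45] [-2.8  0.8  2.8  0.1 -0.6 -0.2  0.3  0.2  0.7  0.6 -0.2 -0.8]
[[-1.7  3.5]
 [-1.5  3.5]]
tip [[388.66612123 197.63556846]] [[403.3  90.7  90. ]]
tip [[388.68308529 218.25338111]] [[392.3  91.   90. ]]
stop [[521.5  57.7  48. ]] pivot [[592.2  85.9  78. ]]
```

>>> {"method": "step_arm", "body": {"rows": [[[20,-1.5,50],0],[[20,-1.5,100],0],[[20,-1.5,145],0],[[20,-1.5,166],0],[[20,-1.5,166],0],[[26,-1.5,166],0],[[30,-1.5,166],0],[[33,-1.5,166],0],[[35,-1.5,166],0],[[37,-1.5,166],0]]}}

```text
time: 3.25
tool_pos: [392.3, 90.6, 77.0]
tcp_rot: [-180.0, -0.0, -1.1]
ft_force: [-8.3, 0.5, 5.5]
finger_gap: -0.3
grip_force: 3.8
```

>>> {"method": "step_arm", "body": {"rows": [[[0.8,0,-5],0],[[1.2,0,-10],0],[[1.8,0,-15],0],[[2.6,0,-20],0]]}}

```text
time: 3.65
tool_pos: [393.5, 90.5, 96.2]
tcp_rot: [180.0, 0.1, -1.1]
ft_force: [-7.2, 0.3, -1.1]
finger_gap: 0.1
grip_force: 3.4
```

>>> {"method": "step_arm", "body": {"rows": [[[1.6,0,-8.2],0],[[3.6,0,-17.4],0],[[6.1,0,-26.6],0],[[9,0,-35.6],0],[[12.3,0,-44.4],0],[[16.1,0,-53],0]]}}

```text
time: 4.25
tool_pos: [407.4, 90.3, 148.7]
tcp_rot: [180.0, 0.5, -1.1]
ft_force: [-19.1, 0.5, 6.5]
finger_gap: 0.1
grip_force: 9.6
```

>>> {"method": "step_arm", "body": {"rows": [[[2,0,-8.5],0],[[6,0,-16.7],0],[[11,0,-24.8],0],[[16.3,0,-32.5],0],[[22,0,-40],0],[[28,0,-47.2],0]]}}

```text
time: 4.85
tool_pos: [438.1, 89.8, 197.7]
tcp_rot: [-180.0, 0.1, -1.1]
ft_force: [-4.5, -0.7, 3.4]
finger_gap: -0.1
grip_force: 2.1
```

>>> {"method": "step_arm", "body": {"rows": [[[6,0,-6.9],0],[[12.5,0,-13.5],0],[[19.5,0,-19.7],0],[[27,0,-25.6],0],[[34.5,0,-31],0],[[42,0,-36.2],0],[[50,0,-41],0],[[50,0,-41],0]]}}

```text
time: 5.65
tool_pos: [490.0, 88.5, 238.2]
tcp_rot: [-180.0, -0.1, -1.1]
ft_force: [-0.7, 0.6, 0.5]
finger_gap: -0.1
grip_force: 0.0
```

Contact is gone, so the arm may have swung open. I'll retreat forward while turning the tool, then look.

>>> {"method": "step_arm", "body": {"rows": [[[-20,0,-20],0],[[-50,0,-20],0],[[-50,-50,-20],-8.5],[[-50,-100,-20],-17],[[-50,-125,-20],-25.5],[[-50,-125,-20],-34],[[-50,-125,-20],-42.5],[[-50,-125,-20],-51],[[-50,-125,-20],-59.5],[[-50,-125,-20],-68],[[-50,-125,-20],-76.5],[[-50,-125,-20],-85]], "fingers": 0.5}}

```text
time: 6.85
tool_pos: [440.9, 214.5, 257.1]
tcp_rot: [-180.0, 0.0, 84.2]
ft_force: [0.0, -0.5, 0.2]
finger_gap: 42.6
grip_force: 0.0
```

Run:
```python
from bench import r,snapshot,get_calibration
import cv2,numpy as np
a=snapshot("side")[130:220,215:320]; b=snapshot("top")[140:230,140:270]
a=cv2.resize(a,(385,330),interpolation=3); b=cv2.resize(b,(415,330*415//415),interpolation=3)
cv2.imwrite("pics/c0.png",np.hstack([a,b]))
s=r.sense();print(s["tool_pos"],s["tcp_rot"],s["joint_pos"],s["finger_gap"])
from h import *
c=get_calibration("top");f=192/np.tan(np.radians(c["fovy"]/2))
for (u,v),z in [((237,305),80),((262,340),80),((237,305),136),((262,340),136)]:
    u,v=crop((u,v),1.5625,(0,0))
    d=R.from_euler("xyz",c["orientation"],degrees=True).apply([(u-c["cx"])/f,-(v-c["cy"])/f,-1]);e=c["eye"];print(z,(e+d*(z-e[2])/d[2]).round())
```

```text
[440.951901   214.52637935 257.13461891] [-1.79972341e+02  1.39488131e-02  8.40345644e+01] [ 1.99503356e+01 -1.00555388e+01  1.00987783e+02 -4.57862138e-04
  8.90987291e+01  2.59157819e+01] 42.74388867479603
80 [454. 378.  80.]
80 [370. 313.  80.]
136 [452. 365. 136.]
136 [370. 302. 136.]
```

View pics/c0.png

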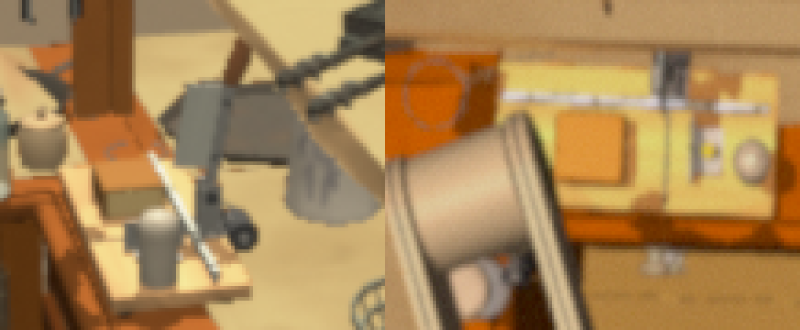

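The blade arm is up and leaning back (side crop: blade at (205,125), roller low at (240,235)), and the cheese is untouched. Next I'll go down left of the cheese.

>>> {"method": "step_arm", "body": {"rows": [[[25,37,20],-4.6],[[40.6,74,60],-4.6],[[40.6,74,100],-4.6],[[40.6,74,140],-4.6],[[40.6,74,175],-4.6],[[40.6,74,200],-4.6],[[40.6,74,209],-4.6],[[40.6,74,209],-4.6]]}}

```text
time: 7.75
tool_pos: [517.8, 246.6, 47.0]
tcp_rot: [-179.8, 0.1, 88.3]
ft_force: [0.2, -0.8, 0.2]
finger_gap: 42.7
grip_force: 0.0
```

Run:
```python
from bench import r,snapshot
import cv2,numpy as np
s=r.sense();print(s["tool_pos"],s["tcp_rot"],s["ft_force"])
a=snapshot("wrist"); b=snapshot("top")[140:230,140:270]
cv2.imwrite("pics/d0.png",np.hstack([cv2.resize(a,(440,330)),cv2.resize(b,(360,330),interpolation=3)]))
```

```text
[517.8198101  246.60110771  46.98311431] [-1.79829556e+02  7.07245048e-02  8.83425173e+01] [ 0.2490291  -0.77227662  0.21531526]
```

View pics/d0.png

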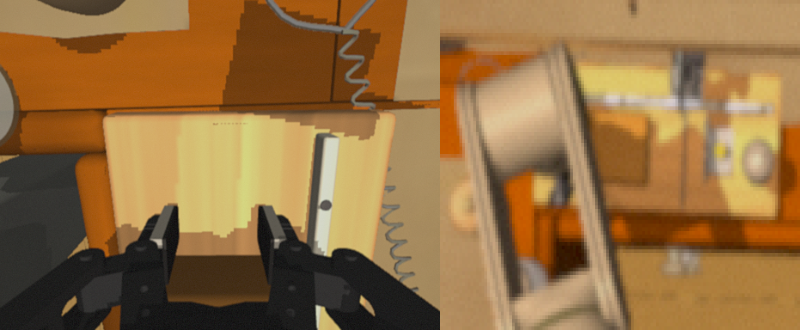

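Fingers are centred left of the cheese (the dark rind end is between them), the board is clear and the rail is to the right. Pushing toward the stop.

>>> {"method": "step_arm", "body": {"rows": [[[-5,0,0],0],[[-10,0,0],0],[[-15,0,0],0],[[-20,0,0],0],[[-26,0,0],0],[[-33,0,0],0],[[-40,0,0],0],[[-47,0,0],0],[[-54,0,0],0],[[-61,0,0],0],[[-68,0,0],0],[[-74,0,0],0]]}}

```text
time: 9.05
tool_pos: [517.0, 172.4, 48.5]
tcp_rot: [-180.0, 0.0, 88.5]
ft_force: [0.7, 2.3, 0.4]
finger_gap: 42.9
grip_force: 0.9
```

>>> {"method": "step_arm", "body": {"rows": [[[-4,0,0],0],[[-7,0,0],0],[[-9,0,0],0],[[-11,0,0],0],[[-12,0,0],0],[[-13,0,0],0]]}}

```text
time: 9.65
tool_pos: [516.7, 160.1, 48.4]
tcp_rot: [-180.0, 0.0, 88.5]
ft_force: [0.2, 0.8, -0.1]
finger_gap: 42.6
grip_force: 0.7
```

>>> {"method": "step_arm", "body": {"rows": [[[-1.5,0,0],0],[[-3,0,0],0],[[-4,0,0],0],[[-5,0,0],0],[[-6,0,0],0],[[-6,0,0],0]]}}

```text
time: 10.25
tool_pos: [516.5, 154.4, 48.5]
tcp_rot: [-180.0, -0.0, 88.5]
ft_force: [0.5, 3.6, -0.4]
finger_gap: 42.6
grip_force: 2.0
```

>>> {"method": "step_arm", "body": {"rows": [[[-0.7,0,0],0],[[-1.4,0,0],0],[[-2,0,0],0],[[-2,0,0],0]]}}

```text
time: 10.65
tool_pos: [516.3, 154.3, 48.6]
tcp_rot: [-180.0, -0.2, 88.5]
ft_force: [-0.8, 13.8, -1.2]
finger_gap: 42.7
grip_force: 6.7
```

The force rose to 14 N with no travel, at the expected stop position. Backing off and checking.

>>> {"method": "step_arm", "body": {"rows": [[[2,0,0],0],[[6,0,0],0],[[20,0,0],0],[[40,0,-10],0],[[40,0,-50],0],[[40,0,-100],0],[[40,0,-150],0],[[40,-30,-190],0],[[60,-75,-190],0],[[80,-120,-190],0],[[80,-120,-190],0]]}}

```text
time: 11.75
tool_pos: [394.7, 237.6, 238.8]
tcp_rot: [-179.9, -0.1, 88.7]
ft_force: [0.6, 0.2, -1.1]
finger_gap: 42.8
grip_force: 0.0
```

Run:
```python
from bench import r,snapshot
import cv2,numpy as np
a=snapshot("side")[140:215,225:315]; b=snapshot("top")[145:220,170:270]
cv2.imwrite("pics/e0.png",np.hstack([cv2.resize(a,(360,300),interpolation=3),cv2.resize(b,(400,300),interpolation=3)]))
s=r.sense();print(s["time"],s["tool_pos"],s["ft_force"])
```

```text
11.85 [398.08882197 236.19858895 238.95494397] [ 1.0100834   0.35665353 -0.25364119]
```

View pics/e0.png

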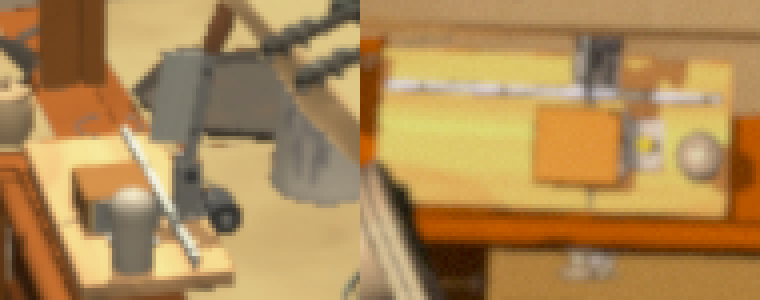

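The arm is raised, the cheese's cut end sits against the plate (top crop, seam at column ~622, square), and the shaker is unmoved.

```bash
python3 -c "
from bench import r
print(r.hand_in())"
```

```text
the job is handed in; nothing more can be done
None
```

I handed the job in at about 12 s of the 56 s allowed: the blade arm stays raised, leaning back, and the cheese's cut end is pushed up against the stop plate, with no other items seen to have moved.

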